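Open the dry-block heater and seat the tube block

TASK

Swing the heater's lid up and back until it meets its rubber-tipped stop screw, press it there just firmly enough to feel the stop without straining it, and leave it resting there. Then pick up the aluminium block with the twelve large holes by its T-handle, lower it gently into the heater's well until it stands flat on the bottom, and let go; leave everything else on the bench where it is.

Things in the scene. Friction and masses are not known exactly. Their poses are not given: they have to be found in the camera images.
- heater: dry-block heater, fixed: white housing 315 long (x) x 170 wide (y), flat deck 85 high; origin on the bench under the well's centre. x runs from the control panel (front, 150 before the origin, sloping down to about 60 high) to the rear (165 behind it); y to the left seen from the front, z up.
- well (a point): centre of the floor of the heater's rectangular well, 45 above the bench and 40 below the deck; axes as the heater's. The well is 78 (x) x 98 (y), 1.5 wider than the block on each side, its mouth chamfered 3. Covered by the closed lid.
- lid_hinge (a point): point on the hinge axis, midway along it: 85 behind the well's centre (heater x), 88 above the bench; the axis runs along the heater's y.
- lid_handle (a point): middle of the lid's handle bar: a round black bar 12 in diameter along the heater's y, 72 free between its two posts. With the lid shut it lies 130 in front of the hinge axis and 50 above it (44 above the lid's top); it turns with the lid, so the round bar can turn in a pinch from above (fingers closing along the heater's x).
- lid (a joint): hinge angle of the steel lid in rad (reading noise about 0.01): 0 shut, grows as it opens up and back; starts at 0 to 0.55. The lid is a plate 6 thick, 150 wide, from 4 to 141 in front of the hinge, 0.38 kg. Its stiff friction hinge stays where it is left; carrying it round takes 3 to 6 N at the handle, about 3 to 5 N near the stop.
- lid_stop: steel bracket 30 wide, 124 high on the rear deck, 65 behind the hinge axis, 60 left of the middle; origin at its foot. 95 above the hinge its hand screw points forward; the lid's outer face meets the 18 rubber tip somewhere from 1.64 to 1.83 rad: the screw's setting varies, find it by feel. Strained above 25 N (17 N at the handle beyond the hinge's drag); 4 to 8 N beyond is ample.
- tube_block: loose aluminium block 75 (x) x 95 (y) x 45 high with twelve large holes (11.5) in a 3 x 4 grid, 0.5 to 0.8 kg; origin under its centre. Lifting T-handle: a thin post with a steel bar 12 (x) x 50 (y) x 14 high, its middle 80 above the origin, over the block's centre; pinch it across x. In the well its x lies along the heater's x, either way round. It stands left or right of the heater.
- spare_block: another loose aluminium block of the same size and T-handle, but with 34 small holes (6); stays where it is.
- tube_rack: green rack 95 x 190 x 60 with seven capped tubes, 114 high in all; origin under its centre; bystander.
- tip_box: pipette tip box 85 x 122 x 69, grey base and clear cover; origin under its centre; bystander.
- ice_bucket: empty round black foam bucket, 222 across, 125 high; origin under its centre; bystander.
- pipette: white pipette lying on the bench, 240 long from the origin at its tip towards -y, 30 thick; bystander.
- spray: white plastic bottle 68 across, 190 high; origin under its centre; bystander.
- beaker: empty glass beaker 84 across, 110 high; origin under its centre; bystander.
- timer: small white bench timer 66 x 66 x 18; origin under its centre; bystander.
Mind the look-alikes: they are no part of the job. What is shaped like the tube_block but brown, purple or yellow is not meant.

How it is judged:
By the outcome, as a careful person would: the job done as asked, in the order asked, and still so for the second after the job is handed in, with the robot touching nothing.
It also fails if it takes over 67 s, if anything falls off the work surface, if the arm or the gripper's body presses on something with over 40 N, if the wrist force passes 120 N, or if a joint passes its speed limit or range.

ROBOT

A 6-joint arm with a two-finger parallel gripper is mounted at the origin on the work surface. World frame = base frame: x ahead of the robot, y to its left, z up, the work surface at z = 0. Lengths are in m, angles in degrees, forces in N, time in s.
With the tool pointing down it reaches from about 0.275 to 0.75 m from the base axis. Payload 10.2 kg.
Tool frame: the origin (TCP) lies midway between the tips of the shut fingers; the grasp point (between the pads) lies 19 mm behind it; z points along the fingers, y is the line along which they close (so a half turn about z gives the same grasp; the last joint's range is limited). The gripper opens to 85 mm and grips with 20 to 120 N. Pads are 22 mm wide; open, the fingers measure 114 mm over their backs; the gripper's body (76 mm by 85 mm) begins 54 mm behind the grasp point. The pads swing forward as they close: fully open they stand 13 mm farther back than shut.
Start: joints at [-12.8, 17.928, 85.812, -0, 76.261, -12.8], TCP at [0.525, -0, 0.231] pointing down, gripper open.
Joint ranges: [-168.41, 168.41], [-55.51, 124.54], [10.69, 146.95], [-70.63, 250.63], [1, 178], [-165.06, 165.06]. Speed limits (degrees/s): [136.94, 136.94, 172.46, 180, 180, 180].

INTERFACE

Orientations are given as [roll, pitch, yaw] about the fixed x, y, z axes, in that order (R = Rz(yaw) Ry(pitch) Rx(roll)).
In Python, from workcell import env gives the robot as it stands.
- The arm moves only by the tool arm_command, never from a script. Its arguments are lists of equal length, an entry for each row: "claw": the closure in counts, from 0 (fully open) to 255 (shut); "xyz": the shift along the tool's x, y, z in m, a list of three; "dr": the turn, a rotation vector about the tool's x, y, z in degrees, a list of three. In form: {"claw": [claw, ...], "xyz": [[x, y, z], ...], "dr": [[rx, ry, rz], ...]}. A call has 1 to 20 rows; each row shifts and turns the commanded pose from where the row before left it, along the tool's axes as they then stand; what a row does not reach is not made up. A row lasts 1/12 s, in which the tool goes at most 41.7 mm and 7.16 degrees, less where a joint would pass 70% of its speed; a pose out of reach is approached as far as the arm can. A call is refused whole if a number of a shift passes 0.0417 or a number of a turn 7.16, either way. A call with a gripper value outside its range is refused whole. The fingers move at their own pace and stop on an object; "newtons" is the grip in N (left out, the last holds). Time passes only in rows, so rows that do not move let the fingers close. It gives the time, the measured TCP pose, the force, the opening and the grip force at its end, in the units of the state.
- env.read_state(): the state, without advancing time (a new reading comes with each control period).
- env.snapshot(name): name is "scene" or "side" or "wrist"; returns the picture (400x640x3 uint8, red, green, blue); there is no depth.
- env.calibration(name): a dict with "intrinsics" (3x3 intrinsics, pixels), "k1" (the pictures are not rectified: a ray, as slopes to the right and down, at radius r is drawn at 1 + k1 r^2 times it, then the intrinsics apply), "xyz" and "attitude" of the camera in the world. Camera axes: x right, y up, looking along -z (the intrinsics and any distortion apply to the point x, -y, -z); pixel columns grow to the right and rows downward; lengths in m; the calibration is good to about 2 mm. A picture is of the moment at which its call begins: read the wrist's pose just before it. calibration takes no time and is no camera call; for the wrist camera it gives the pose at the moment of the call.
- env.finish_job(): hands the job in; it is judged then, once.
The state is a dict: "time_s": time; "joints": joint angles; "qd": joint speeds; "effort": joint torques, N m; "eef_pos": TCP position; "tool_rot": TCP orientation; "force": force on the tool from outside, world axes, zero at the start; "ft_torque": the same for the moment, N m; "opening": finger opening in m; "finger_force": force on a finger pad.
Only numpy, scipy, OpenCV 4.12 (cv2) and the standard library are available. Lean on these libraries where they do the work, as an engineer would, in place of code of your own. Each camera call takes 0.05 s, during which the arm holds its last target. There are 200 camera calls.

## Working session

There is one attempt and no reset: what is moved stays moved. The work goes in short steps, Python scripts to look and compute and a tool call to move; the robot and the scene stay as the last step left them, time stands still between calls to the robot, and variables do not carry over. Pictures are saved under pics/ and viewed, at most 10 in all, crops included, and the job is handed in when it is done.

Besides the shell and the picture viewer there is one more tool, called after ">>>" by a JSON object that holds its "name" and its "arguments". arm_command: Moves the arm, as the interface text tells. Its arguments: {"type":"object","properties":{"claw":{"type":"array"},"xyz":{"type":"array"},"dr":{"type":"array"},"newtons":{"type":"number"}},"required":["claw","xyz","dr"]}

```bash
ls; mkdir -p pics; python3 - <<'E'
from workcell import env
import cv2
for n in("scene","side"):
    cv2.imwrite(f"pics/{n}0.png",env.snapshot(n)[:,:,::-1]); print(n,env.calibration(n))
print(env.calibration("wrist"))
print(env.read_state())
E
```

```text
pics
scene {'intrinsics': array([[491.86219099,   0.        , 324.75113298],
       [  0.        , 491.86219099, 197.43711165],
       [  0.        ,   0.        ,   1.        ]]), 'k1': 0.0055586478310754835, 'xyz': array([ 1.64528776, -0.16077091,  1.4568638 ]), 'attitude': array([41.67249235, -0.37614351, 80.04305787])}
side {'intrinsics': array([[514.76591953,   0.        , 322.90803252],
       [  0.        , 514.76591953, 194.76925266],
       [  0.        ,   0.        ,   1.        ]]), 'k1': 0.028751362152667014, 'xyz': array([-0.13460469,  1.36537545,  1.13629093]), 'attitude': array([  54.54945213,   -0.5089477 , -153.87515723])}
{'intrinsics': array([[300.61910597,   0.        , 321.33795714],
       [  0.        , 300.61910597, 198.01453911],
       [  0.        ,   0.        ,   1.        ]]), 'k1': -0.05486730300541098, 'xyz': array([0.52550936, 0.08180268, 0.37284177]), 'attitude': array([-18.55465485,   0.10354696,   0.05012169])}
{'time_s': 0.1, 'joints': array([-1.27981137e+01,  1.79566538e+01,  8.58489581e+01,  1.01682024e-03,
        7.62606945e+01, -1.28019619e+01]), 'qd': array([ 0.07157306, -0.10987085, -0.09195161,  0.12567586,  0.02473163,
        0.0176507 ]), 'effort': array([ 2.30574413e-03, -4.12899542e+01, -2.60142785e+01, -1.81123951e-04,
        3.02137116e-03,  1.15447833e-05]), 'eef_pos': array([5.24776685e-01, 5.92342478e-05, 2.30793180e-01]), 'tool_rot': array([-1.79935561e+02, -1.56551789e-02,  9.00035974e+01]), 'force': array([-0.7532117 , -0.20118223,  0.09678656]), 'ft_torque': array([-0.00053497, -0.02192108,  0.01092501]), 'finger_force': 0.0, 'opening': 0.08541357784181683}
```

View pics/scene0.png

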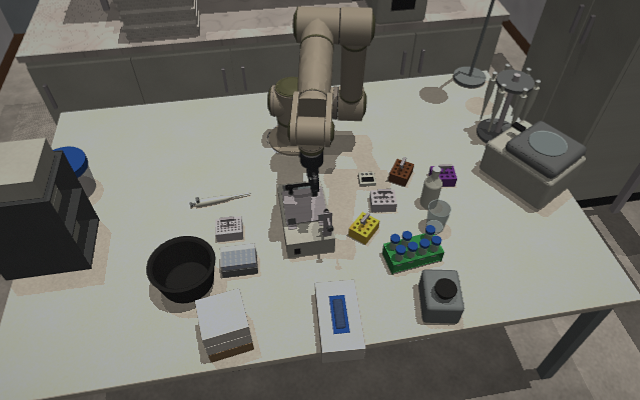

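View pics/side0.png

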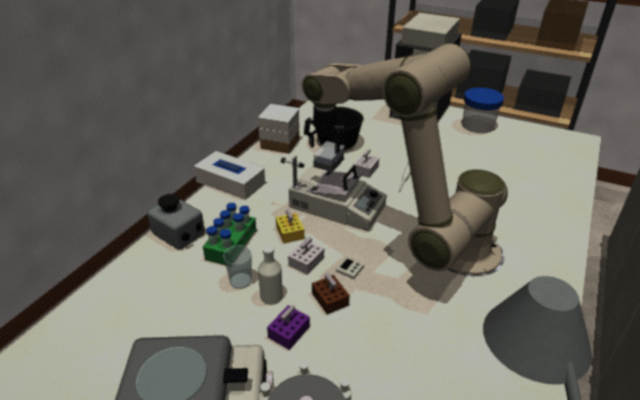

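The candidates in the scene picture are a silver block at (383,200), a silver block at (229,228), and brown (401,172), purple (443,176) and yellow (364,227) blocks. (383,200) seems to have the large holes, so I'll confirm with a crop. The heater is at (308,215) with its panel towards the robot, and its lid is slightly raised.

```bash
python3 - <<'E'
from workcell import env
import cv2
im=cv2.imread("pics/scene0.png")
a=cv2.resize(im[150:265,195:415],None,fx=3.6,fy=3.6,interpolation=cv2.INTER_CUBIC)
cv2.imwrite("pics/crop1.png",a)
print(a.shape)
cv2.imwrite("pics/wrist0.png",env.snapshot("wrist")[:,:,::-1])
E
```

```text
(414, 792, 3)
```

View pics/crop1.png

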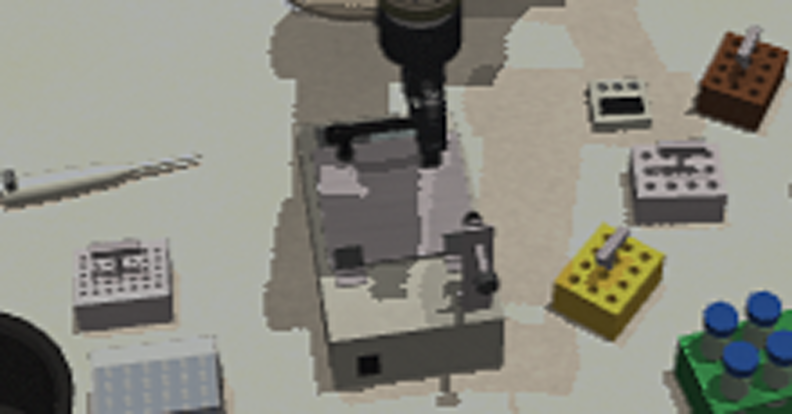

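View pics/wrist0.png

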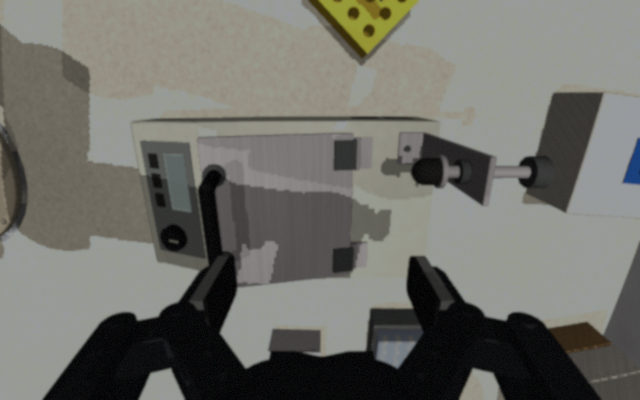

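The crop confirms it: (383,200) is silver with a 3x4 grid of large holes, so it is the tube_block. (229,228) has many small holes, which makes it the spare. In the wrist view, the deck's left edge runs along row ~121 to the rear corner (437,121). The handle bar runs from (212,175) down behind the finger, and the hinge blocks are at (345,155) and (343,260).

```bash
cat > h.py <<'E'
import numpy as np, cv2
from scipy.spatial.transform import Rotation as Rn
from workcell import env
def rays(cal,uv):
    K=np.array(cal["intrinsics"]);k=cal["k1"]
    uv=np.atleast_2d(np.array(uv,float))
    p=cv2.undistortPoints(uv[:,None],K,np.array([k,0,0,0,0.]))[:,0]
    d=np.c_[p[:,0],-p[:,1],-np.ones(len(p))]
    return np.array(cal["xyz"]), Rn.from_euler("xyz",cal["attitude"],degrees=True).apply(d)
def plane(cal,uv,z):
    o,d=rays(cal,uv); return o+d*((z-o[2])/d[:,2])[:,None]
E
python3 - <<'E'
from h import *
im=cv2.imread("pics/wrist0.png");g=cv2.GaussianBlur(cv2.cvtColor(im,6),(3,3),0).astype(int)
cal=env.calibration("wrist")
# left edge: dark -> bright going down
L=[]
for c in range(365,432,4):
    col=g[112:135,c];d=np.diff(col);L.append((c,112+np.argmax(d)+.5))
# rear edge
Rr=[]
for r in list(range(135,150,3))+list(range(205,272,4)):
    row=g[r,420:450];d=np.diff(row);Rr.append((420+np.argmax(abs(d))+.5,r))
print(L);print(Rr)
PL=plane(cal,L,.085);PR=plane(cal,Rr,.085)
print(np.polyfit(PL[:,0],PL[:,1],1),PL[[0,-1]]);print(PR)
print("bottom-left panel/housing", plane(cal,[[157,262],[133,122]],.06))
print("hinge blocks",plane(cal,[[345,155],[343,260]],.095))
s=env.calibration("scene")
o=lambda u,v:(195+u/3.6,150+v/3.6)
print("block top",plane(s,[o(632,140),o(718,140),o(725,197),o(632,190)],.045))
print("T bar",plane(s,[o(655,155),o(712,150)],.087))
print("heater rear top corners",plane(s,[o(330,340),o(503,318)],.085))
E
```

```text
[(365, np.float64(119.5)), (369, np.float64(119.5)), (373, np.float64(119.5)), (377, np.float64(120.5)), (381, np.float64(120.5)), (385, np.float64(120.5)), (389, np.float64(120.5)), (393, np.float64(120.5)), (397, np.float64(120.5)), (401, np.float64(120.5)), (405, np.float64(120.5)), (409, np.float64(120.5)), (413, np.float64(120.5)), (417, np.float64(120.5)), (421, np.float64(120.5)), (425, np.float64(121.5)), (429, np.float64(121.5))]
[(np.float64(422.5), 135), (np.float64(422.5), 138), (np.float64(422.5), 141), (np.float64(422.5), 144), (np.float64(420.5), 147), (np.float64(420.5), 205), (np.float64(430.5), 209), (np.float64(422.5), 213), (np.float64(429.5), 217), (np.float64(427.5), 221), (np.float64(428.5), 225), (np.float64(426.5), 229), (np.float64(421.5), 233), (np.float64(420.5), 237), (np.float64(426.5), 241), (np.float64(422.5), 245), (np.float64(424.5), 249), (np.float64(425.5), 253), (np.float64(425.5), 257), (np.float64(428.5), 261), (np.float64(430.5), 265), (np.float64(439.5), 269)]
[-0.01329056  0.06973908] [[0.56580442 0.06246261 0.085     ]
 [0.626233   0.0611226
[... 707 characters left out ...]
085     ]
 [ 0.63885888 -0.08258812  0.085     ]
 [ 0.64279169 -0.08759264  0.085     ]
 [ 0.64565225 -0.09264666  0.085     ]
 [ 0.65645615 -0.09783758  0.085     ]]
bottom-left panel/housing [[ 0.32644431 -0.10515279  0.06      ]
 [ 0.32946283  0.0597365   0.06      ]]
hinge blocks [[ 0.54716263  0.03080572  0.095     ]
 [ 0.54797118 -0.08015687  0.095     ]]
block top [[0.39496073 0.24980641 0.045     ]
 [0.41056008 0.3419179  0.045     ]
 [0.49103148 0.32746655 0.045     ]
 [0.46507106 0.23297271 0.045     ]]
T bar [[0.45694295 0.25631936 0.087     ]
 [0.4600491  0.31697009 0.087     ]]
heater rear top corners [[ 0.63536986 -0.1073075   0.085     ]
 [ 0.63741215  0.06051033  0.085     ]]
```

```bash
python3 - <<'E'
from h import *
im=cv2.imread("pics/wrist0.png");g=cv2.cvtColor(im,6)
cal=env.calibration("wrist"); uv=[]
for r in range(190,240,6):
    c=np.where(g[r,192:232]<40)[0]+192
    if len(c): uv.append((c.mean(),r)); print(r,c.min(),c.max())
o,d=rays(cal,uv)
hx,hz,R=.5565,.088,np.hypot(.13,.05)
for oo,dd in zip([o]*len(d),d):
    a=np.array([oo[0]-hx,oo[2]-hz]);b=dd[[0,2]]
    t=np.roots([b@b,2*a@b,a@a-R*R]);t=t[np.isreal(t)].real
    for tt in t:
        p=oo+dd*tt
        print(p.round(4), round(np.arctan2(p[2]-hz,hx-p[0])-np.arctan2(50,130),3))
# post ends in y at left
E
```

```text
190 199 214
196 200 214
202 200 215
208 201 216
214 202 217
220 203 217
226 204 218
232 205 219
238 206 219
[0.4188 0.0009 0.1089] -0.216
[0.4429 0.0192 0.1687] 0.25
[ 0.4189 -0.0047  0.1098] -0.21
[0.4425 0.0144 0.1681] 0.245
[ 0.4191 -0.0103  0.1108] -0.202
[0.4421 0.0096 0.1674] 0.24
[ 0.4189 -0.0166  0.1099] -0.209
[0.4425 0.0052 0.168 ] 0.245
[ 0.4188 -0.023   0.109 ] -0.216
[0.4429 0.0007 0.1686] 0.25
[ 0.419  -0.0287  0.11  ] -0.208
[ 0.4424 -0.0044  0.1679] 0.244
[ 0.4188 -0.0354  0.1091] -0.215
[ 0.4428 -0.009   0.1685] 0.249
[ 0.4187 -0.0421  0.1083] -0.221
[ 0.4432 -0.0136  0.1691] 0.254
[ 0.4189 -0.048   0.1094] -0.213
[ 0.4427 -0.019   0.1684] 0.248
```

>>> {"name": "arm_command", "arguments": {"claw": [100,100,100,100,100,100,100,100,100,100,100], "xyz": [[-0.005,-0.02,0],[-0.006,-0.022,0],[-0.006,-0.022,0],[-0.005,-0.018,0],[0,0,0.02],[0,0,0.02],[0,0,0.02],[0,0,0.015],[0,0,0.007],[0,0,0],[0,0,0]], "dr": [[0,0,0.7],[0,0,0],[0,0,0],[0,0,0],[0,0,0],[0,0,0],[0,0,0],[0,0,0],[0,0,0],[0,0,0],[0,0,0]], "newtons": 20}}

```text
time_s: 1.07
eef_pos: [0.443, -0.0213, 0.1497]
tool_rot: [180.0, 0.0, 89.3]
force: [0.7, -0.5, 1.1]
opening: 0.0519
finger_force: 0.0
```

```bash
python3 - <<'E'
from h import *
s=env.read_state();print(s["eef_pos"],s["tool_rot"],s["opening"],s["force"])
cv2.imwrite("pics/w1.png",env.snapshot("wrist")[:,:,::-1])
E
```

```text
[ 0.44300634 -0.02131854  0.14971034] [1.79989315e+02 4.70065020e-03 8.93012695e+01] 0.05191912292743189 [ 0.70612341 -0.52419309  1.10821795]
```

View pics/w1.png

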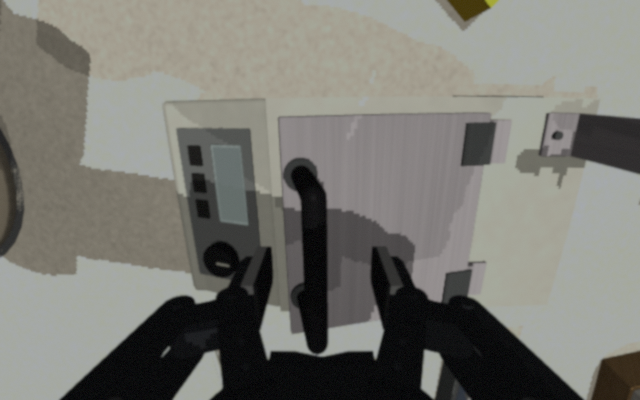

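The bar (column ~315) lies between the fingers (260 and 385), so I'll close on it.

>>> {"name": "arm_command", "arguments": {"claw": [215,215,215,215,215,215,215,215], "xyz": [[0,0,0],[0,0,0],[0,0,0],[0,0,0],[0,0,0],[0,0,0],[0,0,0],[0,0,0]], "dr": [[0,0,0],[0,0,0],[0,0,0],[0,0,0],[0,0,0],[0,0,0],[0,0,0],[0,0,0]], "newtons": 20}}

```text
time_s: 1.78
eef_pos: [0.4407, -0.0212, 0.1494]
tool_rot: [-179.7, 0.0, 89.3]
force: [-13.7, -2.2, 8.7]
opening: 0.0137
finger_force: 6.8
```

>>> {"name": "arm_command", "arguments": {"claw": [255,255,255,255,255], "xyz": [[0,-0.002,0],[0,-0.001,0],[0,0,0],[0,0,0],[0,0,0]], "dr": [[0,0,0],[0,0,0],[0,0,0],[0,0,0],[0,0,0]], "newtons": 25}}

```text
time_s: 2.2
eef_pos: [0.4396, -0.0212, 0.1493]
tool_rot: [-179.9, 0.0, 89.3]
force: [-5.0, -1.0, 1.9]
opening: 0.0108
finger_force: 24.9
```

```bash
python3 - <<'E'
import numpy as np
p=.585+np.arange(0,34)*.05;R=139.3
x=-R*np.cos(p);z=R*np.sin(p)
print([[0,round(a,1),round(-b,1)] for a,b in zip(np.diff(x),np.diff(z))]); print((x-x[0]).round(1)[[10,20,25,28,33]],(z-z[0]).round(1)[[10,20,25,28,33]])
E
```

```text
[[0, np.float64(4.0), np.float64(-5.7)], [0, np.float64(4.3), np.float64(-5.5)], [0, np.float64(4.5), np.float64(-5.3)], [0, np.float64(4.8), np.float64(-5.0)], [0, np.float64(5.0), np.float64(-4.8)], [0, np.float64(5.3), np.float64(-4.5)], [0, np.float64(5.5), np.float64(-4.3)], [0, np.float64(5.7), np.float64(-4.0)], [0, np.float64(5.9), np.float64(-3.7)], [0, np.float64(6.1), np.float64(-3.4)], [0, np.float64(6.2), np.float64(-3.1)], [0, np.float64(6.4), np.float64(-2.8)], [0, np.float64(6.5), np.float64(-2.5)], [0, np.float64(6.6), np.float64(-2.1)], [0, np.float64(6.7), np.float64(-1.8)], [0, np.float64(6.8), np.float64(-1.5)], [0, np.float64(6.9), np.float64(-1.1)], [0, np.float64(6.9), np.float64(-0.8)], [0, np.float64(7.0), np.float64(-0.4)], [0, np.float64(7.0), np.float64(-0.1)], [0, np.float64(7.0), np.float64(0.3)], [0, np.float64(6.9), np.float64(0.6)], [0, np.float64(6.9), np.float64(1.0)], [0, np.float64(6.8), np.float64(1.3)], [0, np.float64(6.8), np.float64(1.7)], [0, np.float64(6.7), np.float64(2.0)], [0, np.float64(6.6), np.float64(2.3)], [0, np.float64(6.4), np.float64(2.6)], [0, np.float64(6.3), np.float64(3.0)], [0, np.float64(6.1), np.float64(3.3)], [0, np.float64(6.0), np.float64(3.6)], [0, np.float64(5.8), np.float64(3.9)], [0, np.float64(5.6), np.float64(4.2)]]
[ 51.1 118.1 152.5 172.2 202. ] [46.3 62.4 57.5 50.6 32.8]
```

>>> {"name": "arm_command", "arguments": {"claw": [255,255,255,255,255,255,255,255,255,255,255,255], "xyz": [[0,0.004,-0.0057],[0,0.0043,-0.0055],[0,0.0045,-0.0053],[0,0.0048,-0.005],[0,0.005,-0.0048],[0,0.0053,-0.0045],[0,0.0055,-0.0043],[0,0.0057,-0.004],[0,0.0059,-0.0037],[0,0.0061,-0.0034],[0,0,0],[0,0,0]], "dr": [[0,0,0],[0,0,0],[0,0,0],[0,0,0],[0,0,0],[0,0,0],[0,0,0],[0,0,0],[0,0,0],[0,0,0],[0,0,0],[0,0,0]]}}

```text
time_s: 3.2
eef_pos: [0.4906, -0.0213, 0.1978]
tool_rot: [-180.0, -0.0, 89.3]
force: [-13.3, 4.1, 22.7]
opening: 0.0105
finger_force: 26.8
```

>>> {"name": "arm_command", "arguments": {"claw": [255,255,255], "xyz": [[0,-0.001,-0.002],[0,0,-0.001],[0,0,0]], "dr": [[0,0,0],[0,0,0],[0,0,0]]}}

```text
time_s: 3.45
eef_pos: [0.4904, -0.0213, 0.1981]
tool_rot: [180.0, -0.1, 89.3]
force: [2.9, 3.5, -3.7]
opening: 0.0108
finger_force: 25.2
```

```bash
python3 - <<'E'
import numpy as np
p=1.06+np.arange(0,23)*.05;R=139.3
x=-R*np.cos(p);z=R*np.sin(p)
print([[round(float(q),2),0,round(float(a),1),round(float(-b),1)] for q,a,b in zip(p,np.diff(x),np.diff(z))])
E
```

```text
[[1.06, 0, 6.2, -3.3], [1.11, 0, 6.3, -2.9], [1.16, 0, 6.5, -2.6], [1.21, 0, 6.6, -2.3], [1.26, 0, 6.7, -2.0], [1.31, 0, 6.8, -1.6], [1.36, 0, 6.8, -1.3], [1.41, 0, 6.9, -0.9], [1.46, 0, 6.9, -0.6], [1.51, 0, 7.0, -0.2], [1.56, 0, 7.0, 0.1], [1.61, 0, 6.9, 0.4], [1.66, 0, 6.9, 0.8], [1.71, 0, 6.9, 1.1], [1.76, 0, 6.8, 1.5], [1.81, 0, 6.7, 1.8], [1.86, 0, 6.6, 2.2], [1.91, 0, 6.5, 2.5], [1.96, 0, 6.4, 2.8], [2.01, 0, 6.2, 3.1], [2.06, 0, 6.1, 3.4], [2.11, 0, 5.9, 3.7]]
```

>>> {"name": "arm_command", "arguments": {"claw": [255,255,255,255,255,255,255,255,255,255,255,255], "xyz": [[0,0.0062,-0.0033],[0,0.0063,-0.0029],[0,0.0065,-0.0026],[0,0.0066,-0.0023],[0,0.0067,-0.002],[0,0.0068,-0.0016],[0,0.0068,-0.0013],[0,0.0069,-0.0009],[0,0.0069,-0.0006],[0,0.007,-0.0002],[0,0,0],[0,0,0]], "dr": [[0,0,0],[0,0,0],[0,0,0],[0,0,0],[0,0,0],[0,0,0],[0,0,0],[0,0,0],[0,0,0],[0,0,0],[0,0,0],[0,0,0]]}}

```text
time_s: 4.45
eef_pos: [0.5579, -0.0216, 0.2168]
tool_rot: [179.9, -0.1, 89.3]
force: [1.4, 7.6, 0.3]
opening: 0.0109
finger_force: 25.1
```

>>> {"name": "arm_command", "arguments": {"claw": [255,255,255,255,255,255,255,255], "xyz": [[0.0005,0.007,0.0001],[0.0005,0.0069,0.0004],[0,0.0069,0.0008],[0,0.0069,0.0011],[0,0.0068,0.0015],[0,0.0067,0.0018],[0,0,0],[0,0,0]], "dr": [[0,0,0],[0,0,0],[0,0,0],[0,0,0],[0,0,0],[0,0,0],[0,0,0],[0,0,0]]}}

```text
time_s: 5.12
eef_pos: [0.5989, -0.0217, 0.211]
tool_rot: [179.8, -0.0, 89.3]
force: [2.9, 4.4, -0.2]
opening: 0.0112
finger_force: 25.0
```

```bash
python3 - <<'E'
from h import *
cal=env.calibration("wrist");cal["xyz"]=[.52551,.0818,.37284];cal["attitude"]=[-18.555,.104,.05]
print(plane(cal,[[411,160],[411,170],[411,178]],.183))
cv2.imwrite("pics/w2.png",env.snapshot("wrist")[:,:,::-1])
E
```

```text
[[0.58278299 0.04391574 0.183     ]
 [0.58339213 0.03734098 0.183     ]
 [0.58389389 0.03198234 0.183     ]]
```

View pics/w2.png

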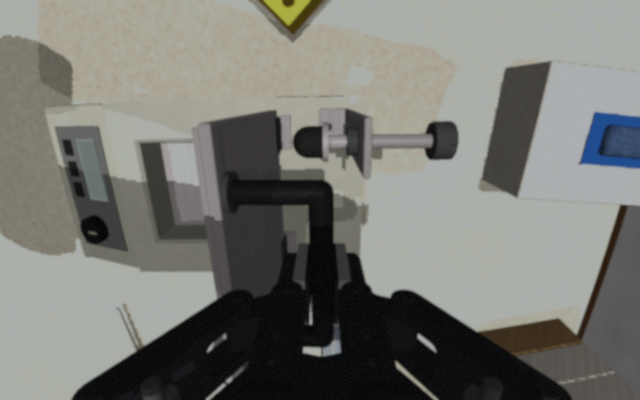

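The lid stands near upright; the rubber tip at (308,142) is still ~25 px behind its face at about (280,130). I'll step on more slowly.

>>> {"name": "arm_command", "arguments": {"claw": [255,255,255,255,255,255,255], "xyz": [[0.0003,0.0066,0.0022],[0,0.0065,0.0025],[0,0.003,0.0013],[0,0.002,0.0009],[0,0.002,0.0009],[0,0.002,0.0009],[0,0.002,0.001]], "dr": [[0,0,0],[0,0,0],[0,0,0],[0,0,0],[0,0,0],[0,0,0],[0,0,0]]}}

```text
time_s: 5.75
eef_pos: [0.6221, -0.0218, 0.2007]
tool_rot: [-180.0, -0.0, 89.3]
force: [-2.6, 4.8, 3.4]
opening: 0.0107
finger_force: 25.8
```

>>> {"name": "arm_command", "arguments": {"claw": [255,255,255], "xyz": [[0,0.0018,0.0009],[0,0.0018,0.0009],[0,0.001,0.0005]], "dr": [[0,0,0],[0,0,0],[0,0,0]]}}

```text
time_s: 6.0
eef_pos: [0.6268, -0.0219, 0.1983]
tool_rot: [-180.0, -0.0, 89.3]
force: [-2.2, 5.1, 3.8]
opening: 0.0109
finger_force: 25.6
```

>>> {"name": "arm_command", "arguments": {"claw": [255,255,255], "xyz": [[0,0.0012,0.0007],[0,0.0012,0.0007],[0,0.001,0.0006]], "dr": [[0,0,0],[0,0,0],[0,0,0]]}}

```text
time_s: 6.25
eef_pos: [0.63, -0.0219, 0.1962]
tool_rot: [-179.9, -0.0, 89.3]
force: [-3.4, 5.0, 4.1]
opening: 0.011
finger_force: 25.7
```

>>> {"name": "arm_command", "arguments": {"claw": [255,255,255], "xyz": [[0,0.0007,0.0004],[0,0.0007,0.0004],[0,0.0006,0.0004]], "dr": [[0,0,0],[0,0,0],[0,0,0]]}}

```text
time_s: 6.5
eef_pos: [0.632, -0.022, 0.1951]
tool_rot: [-180.0, -0.0, 89.3]
force: [-3.4, 4.2, 2.0]
opening: 0.0108
finger_force: 25.6
```

>>> {"name": "arm_command", "arguments": {"claw": [255,255,255], "xyz": [[0,0.0007,0.0004],[0,0.0007,0.0004],[0,0.0006,0.0004]], "dr": [[0,0,0],[0,0,0],[0,0,0]]}}

```text
time_s: 6.75
eef_pos: [0.6334, -0.022, 0.1942]
tool_rot: [-179.9, -0.0, 89.3]
force: [-10.5, 5.8, 9.3]
opening: 0.0108
finger_force: 26.1
```

>>> {"name": "arm_command", "arguments": {"claw": [255,255], "xyz": [[0,0,0],[0,0,0]], "dr": [[0,0,0],[0,0,0]]}}

```text
time_s: 6.92
eef_pos: [0.6334, -0.0219, 0.1943]
tool_rot: [-179.9, -0.0, 89.3]
force: [-6.7, 4.0, 6.3]
opening: 0.0108
finger_force: 25.9
```

Contact is felt: the force is about 9 N static and steady, against about 4 N of drag. I'll open partially and withdraw upward.

>>> {"name": "arm_command", "arguments": {"claw": [150,150,150,150,150,150,150,150,150,150], "xyz": [[0,0,0],[0,0,0],[0,0,0],[0,0,0],[0,0,-0.01],[0,0,-0.02],[0,0,-0.03],[0,0,-0.035],[0,0,-0.02],[0,0,0]], "dr": [[0,0,0],[0,0,0],[0,0,0],[0,0,0],[0,0,0],[0,0,0],[0,0,0],[0,0,0],[0,0,0],[0,0,0]]}}

```text
time_s: 7.75
eef_pos: [0.6349, -0.0226, 0.3152]
tool_rot: [179.5, 0.1, 89.3]
force: [-0.9, 0.1, -0.0]
opening: 0.035
finger_force: 0.0
```

```bash
python3 - <<'E'
from h import *
s=env.calibration("scene")
print("spray base,top",plane(s,[[432,208]],0),plane(s,[[436,170]],.19))
print("beaker base",plane(s,[[439,230]],0),"timer",plane(s,[[368,178]],.01),"yellow",plane(s,[[364,228]],.03),"brown",plane(s,[[401,173]],.045))
E
```

```text
spray base,top [[0.49383386 0.47546738 0.        ]] [[0.47213206 0.46419104 0.19      ]]
beaker base [[0.60236388 0.46711811 0.        ]] timer [[0.30327487 0.26383605 0.01      ]] yellow [[0.56851279 0.18451589 0.03      ]] brown [[0.33067008 0.39109216 0.045     ]]
```

>>> {"name": "arm_command", "arguments": {"claw": [100,100,100,100,100,100,100,100,100,100,100,100], "xyz": [[0.01,-0.006,0],[0.025,-0.015,0],[0.032,-0.02,0],[0.034,-0.021,0],[0.034,-0.021,0.005],[0.034,-0.021,0.01],[0.034,-0.021,0.01],[0.034,-0.021,0.01],[0.034,-0.021,0.015],[0.025,-0.015,0.015],[0.007,-0.003,0],[0,0,0]], "dr": [[0,0,0],[0,0,0],[0,0,0],[0,0,0],[0,0,0],[0,0,0],[0,0,0],[0,0,0],[0,0,0],[0,0,0],[0,0,0],[0,0,0]]}}

```text
time_s: 8.75
eef_pos: [0.452, 0.2834, 0.2441]
tool_rot: [-179.9, 0.0, 89.5]
force: [0.6, -0.0, 0.6]
opening: 0.0521
finger_force: 0.0
```

```bash
python3 - <<'E'
from h import *
print(env.calibration("wrist"));
cv2.imwrite("pics/w3.png",env.snapshot("wrist")[:,:,::-1])
E
```

```text
{'intrinsics': array([[300.61910597,   0.        , 321.33795714],
       [  0.        , 300.61910597, 198.01453911],
       [  0.        ,   0.        ,   1.        ]]), 'k1': -0.05486730300541098, 'xyz': array([0.45353574, 0.36527945, 0.38605053]), 'attitude': array([-18.59291716,   0.1057249 ,  -0.48428165])}
```

View pics/w3.png

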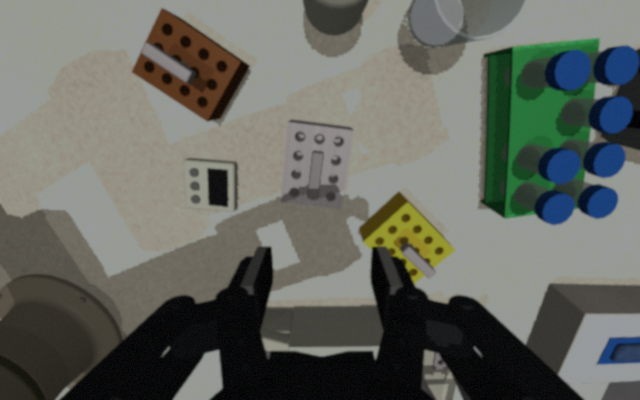

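The target block's top has corners at about (289,121), (352,128) and (346,208). The T-bar runs from (317,152) to ~(313,195), with the large 3x4 holes around it. I'll refine these.

```bash
python3 - <<'E'
from h import *
cal=env.calibration("wrist")
im=cv2.imread("pics/w3.png")
cv2.imwrite("pics/c3.png",cv2.resize(im[105:225,265:375],None,fx=5,fy=5,interpolation=cv2.INTER_CUBIC))
P=plane(cal,[[289,121],[352,128],[346,208],[283,198]],.045);print(P,P.mean(0))
B=plane(cal,[[317,152],[313,195]],.087);print(B,B.mean(0))
E
```

```text
[[0.41838999 0.33965184 0.045     ]
 [0.48836697 0.33131045 0.045     ]
 [0.48312396 0.2361597  0.045     ]
 [0.40731848 0.24970973 0.045     ]] [0.44929985 0.28920793 0.045     ]
[[0.4496305  0.31201985 0.087     ]
 [0.44478144 0.26677841 0.087     ]] [0.44720597 0.28939913 0.087     ]
```

View pics/c3.png

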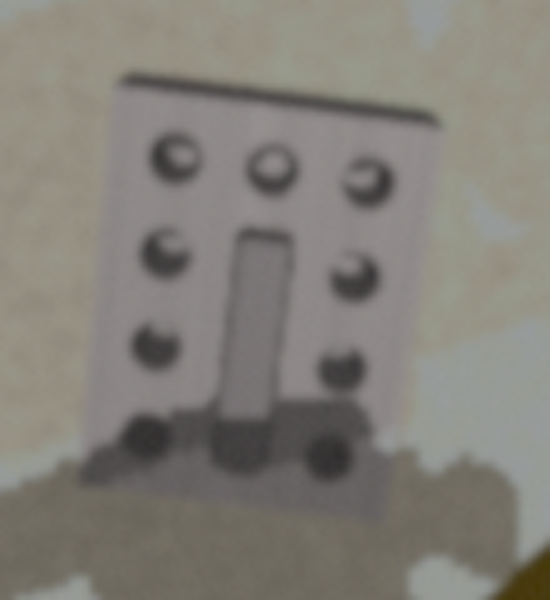

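```bash
python3 - <<'E'
from h import *
cal=env.calibration("wrist")
P=plane(cal,[[288.6,122.4],[353,130],[342,208.6],[281,202]],.045)[:,:2];print(P,P.mean(0))
for a,b in((0,1),(3,2),(3,0),(2,1)):
    v=P[b]-P[a];print(np.linalg.norm(v),np.degrees(np.arctan2(v[1],v[0])))
B=plane(cal,[[317.8,153],[314,188.6]],.087);v=B[0]-B[1];print(B,B.mean(0),np.linalg.norm(v),np.degrees(np.arctan2(v[1],v[0]))-90)
E
```

```text
[[0.4178827  0.33813827]
 [0.48952998 0.32910162]
 [0.4782781  0.23543175]
 [0.40464402 0.24464735]] [0.4475837  0.28682975]
0.07221491177368676 -7.188578261035971
0.07420852134895563 -7.133703365299735
0.09442358866554736 81.9402759589147
0.09434325184268087 83.15029186236073
[[0.45041803 0.31100334 0.087     ]
 [0.44595401 0.27377211 0.087     ]] [0.44818602 0.29238772 0.087     ] 0.037497893081673596 -6.837115935874138
```

>>> {"name": "arm_command", "arguments": {"claw": [110,110,110,110,110,110,110,110,110,110,110,110], "xyz": [[0.0036,-0.0044,0],[0,0,0],[0,0,0.015],[0,0,0.03],[0,0,0.035],[0,0,0.035],[0,0,0.03],[0,0,0.02],[0,0,0.01],[0,0,0.007],[0,0,0],[0,0,0]], "dr": [[0,0,0],[0,0,6.7],[0,0,0],[0,0,0],[0,0,0],[0,0,0],[0,0,0],[0,0,0],[0,0,0],[0,0,0],[0,0,0],[0,0,0]]}}

```text
time_s: 9.8
eef_pos: [0.4496, 0.2857, 0.0635]
tool_rot: [179.9, -0.0, 82.6]
force: [0.1, 0.4, 0.4]
opening: 0.0483
finger_force: 0.0
```

```bash
python3 - <<'E'
from h import *
cv2.imwrite("pics/w4.png",env.snapshot("wrist")[:,:,::-1])
E
```

```text
(no output)
```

View pics/w4.png

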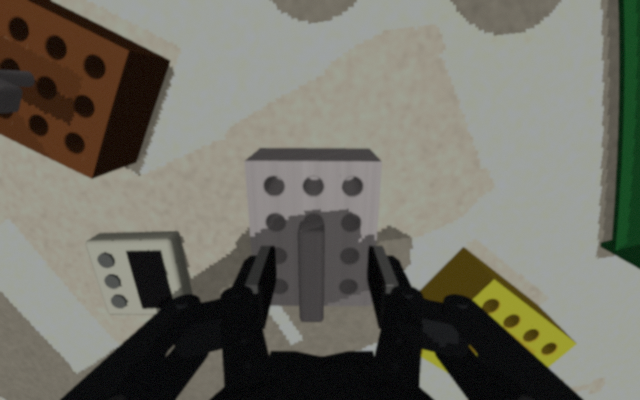

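The bar (column 312) sits ~9 px left of the finger midline (321), about 3.5 mm at its scale. I'll shift and then close.

>>> {"name": "arm_command", "arguments": {"claw": [110,180,255,255,255,255,255,255,255,255], "xyz": [[0,-0.0035,0],[0,0,0],[0,0,0],[0,0,0],[0,0,0],[0,0,0],[0,0,0],[0,0,0],[0,0,0],[0,0,0]], "dr": [[0,0,0],[0,0,0],[0,0,0],[0,0,0],[0,0,0],[0,0,0],[0,0,0],[0,0,0],[0,0,0],[0,0,0]], "newtons": 60}}

```text
time_s: 10.68
eef_pos: [0.4451, 0.2864, 0.0628]
tool_rot: [-180.0, -0.0, 82.6]
force: [-3.5, -0.5, 6.5]
opening: 0.0109
finger_force: 58.9
```

>>> {"name": "arm_command", "arguments": {"claw": [255,255,255,255,255,255,255,255,255,255], "xyz": [[0,0,-0.004],[0,0,-0.008],[0,0,-0.015],[0,0,-0.02],[0,0,-0.025],[0,0,-0.03],[0,0,-0.025],[0,0,-0.02],[0,0,-0.01],[0,0,0]], "dr": [[0,0,0],[0,0,0],[0,0,0],[0,0,0],[0,0,0],[0,0,0],[0,0,0],[0,0,0],[0,0,0],[0,0,-6.5]]}}

```text
time_s: 11.52
eef_pos: [0.4459, 0.2864, 0.2216]
tool_rot: [179.8, -0.1, 89.1]
force: [0.7, -0.0, -5.7]
opening: 0.0107
finger_force: 58.9
```

```bash
python3 - <<'E'
from h import *
from scipy.optimize import least_squares
p=np.array([(.4904,.1981),(.5579,.2168),(.5989,.211),(.6221,.2007),(.6268,.1983),(.63,.1962),(.632,.1951),(.4396,.1493)])
for q in(p,p[:-1]): print(least_squares(lambda c:np.hypot(*(q-c).T)-.1393,[.557,.08]).x, least_squares(lambda c:np.hypot(*(q-c[:2]).T)-c[2],[.557,.08,.139]).x)
s=env.read_state();print(s["eef_pos"],s["tool_rot"],s["force"],s["opening"])
# w4: far top edge of block, in tool frame
cal=env.calibration("wrist")
R=Rn.from_euler("xyz",s["tool_rot"],degrees=True);C=Rn.from_euler("xyz",cal["attitude"],degrees=True)
off=R.inv().apply(np.array(cal["xyz"])-s["eef_pos"]); Rel=R.inv()*C
T=np.array([.4496,.2857,.0635]);R4=Rn.from_euler("xyz",[179.9,0,82.6],degrees=True)
cal["xyz"]=T+R4.apply(off);cal["attitude"]=(R4*Rel).as_euler("xyz",degrees=True)
P=plane(cal,[[248,162],[380,160],[313,222]],.045);P[2]=plane(cal,[[313,228]],.087)
print("tool-frame far edge pts & bar end",R4.inv().apply(P-T))
E
```

```text
[0.55854447 0.07699964] [0.55825992 0.07872769 0.13784088]
[0.5584256  0.07704212] [0.5587501  0.08366173 0.13327235]
[0.44591508 0.28643036 0.22163403] [ 1.79803970e+02 -7.13761898e-02  8.90732172e+01] [ 0.65674859 -0.04909594 -5.71990066] 0.010728525609189238
tool-frame far edge pts & bar end [[ 0.04850555 -0.03936693  0.01843132]
 [ 0.04962845  0.03230063  0.0185564 ]
 [ 0.02835597 -0.00304804 -0.02350536]]
```

>>> {"name": "arm_command", "arguments": {"claw": [255,255,255,255,255,255,255,255,255,255,255,255,255,255,255], "xyz": [[-0.006,0.001,0],[-0.015,0.001,0],[-0.024,0.002,0],[-0.03,0.002,0],[-0.032,0.002,0],[-0.032,0.002,0],[-0.032,0.002,0],[-0.032,0.002,0],[-0.032,0.002,0.004],[-0.03,0.002,0.006],[-0.024,0.002,0.008],[-0.014,0.001,0.008],[-0.006,0,0.005],[0,0,0],[0,0,0]], "dr": [[0,0,0],[0,0,0],[0,0,0],[0,0,0],[0,0,0],[0,0,0],[0,0,0],[0,0,0],[0,0,0],[0,0,0],[0,0,0],[0,0,0],[0,0,0],[0,0,0],[0,0,0]]}}

```text
time_s: 12.77
eef_pos: [0.4611, -0.0226, 0.1881]
tool_rot: [-179.9, -0.0, 89.0]
force: [0.4, -0.7, -5.2]
opening: 0.011
finger_force: 58.8
```

```bash
python3 - <<'E'
from h import *
s=env.read_state();print(s["eef_pos"],s["tool_rot"]);c=env.calibration("wrist");print(c["xyz"],c["attitude"])
im=env.snapshot("wrist")[:,:,::-1]
cv2.imwrite("pics/w5.png",im);cv2.imwrite("pics/w5c.png",cv2.resize(im[90:310,190:450],None,fx=2.7,fy=2.7,interpolation=cv2.INTER_CUBIC))
E
```

```text
[ 0.46105886 -0.02260577  0.18811777] [-1.79929504e+02 -3.75443990e-02  8.90210385e+01]
[0.46321412 0.05906519 0.3301799 ] [-18.53046261   0.11193145  -0.93095279]
```

View pics/w5c.png

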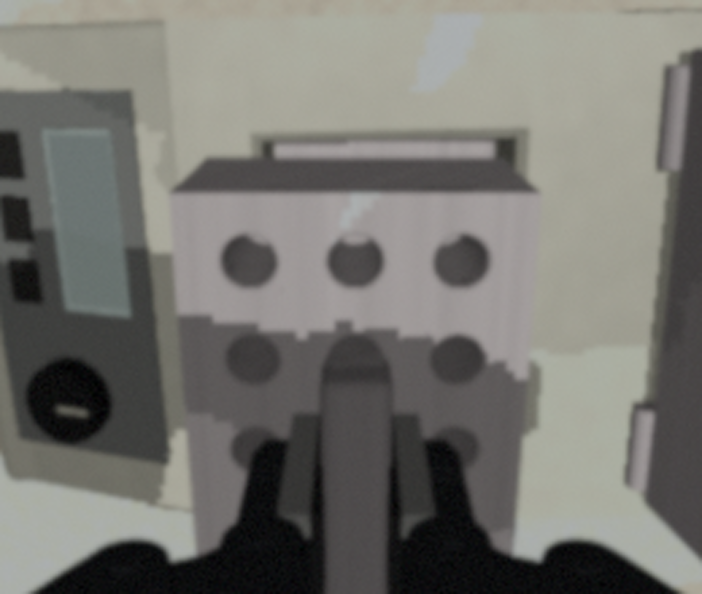

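The crop shows the well's mouth corners at (252,133) and (529,128). The block's lower far edge runs (207,158)–(505,158) and its upper far edge (173,192)–(540,190).

```bash
python3 - <<'E'
from h import *
cal=env.calibration("wrist")
o=lambda *p:[(190+u/2.7,90+v/2.7) for u,v in p]
f=lambda n,uv,z:print(n,(P:=plane(cal,o(*uv),z)).round(4).tolist(),P.mean(0).round(4), "yaw",np.degrees(np.arctan2(P[1,1]-P[0,1],P[1,0]-P[0,0])).round(2))
f("well outer",[(252,134),(529,129)],.085)
f("well inner",[(265,141),(515,138)],.082)
f("block bot",[(207,158),(505,158)],.125)
f("block top",[(173,192),(540,190)],.170)
E
```

```text
well outer [[0.4317, 0.0274, 0.085], [0.5149, 0.0278, 0.085]] [0.4733 0.0276 0.085 ] yaw 0.22
well inner [[0.4351, 0.0249, 0.082], [0.5114, 0.0247, 0.082]] [0.4732 0.0248 0.082 ] yaw -0.12
block bot [[0.425, 0.0268, 0.125], [0.5007, 0.0257, 0.125]] [0.4629 0.0262 0.125 ] yaw -0.86
block top [[0.4261, 0.0272, 0.17], [0.4998, 0.0265, 0.17]] [0.4629 0.0269 0.17  ] yaw -0.54
```

>>> {"name": "arm_command", "arguments": {"claw": [255,255,255,255,255,255,255,255,255], "xyz": [[-0.0017,0.0055,0],[-0.0016,0.0055,0],[0,0,0.008],[0,0,0.012],[0,0,0.01],[0,0,0.006],[0,0,0.003],[0,0,0.003],[0,0,0.003]], "dr": [[0,0,-0.3],[0,0,0],[0,0,0],[0,0,0],[0,0,0],[0,0,0],[0,0,0],[0,0,0],[0,0,0]]}}

```text
time_s: 13.57
eef_pos: [0.4727, -0.0265, 0.1435]
tool_rot: [180.0, 0.0, 89.4]
force: [-0.1, 0.1, -5.2]
opening: 0.0109
finger_force: 58.8
```

>>> {"name": "arm_command", "arguments": {"claw": [255,255,255,255], "xyz": [[0,0,0.002],[0,0,0.002],[0,0,0.002],[0,0,0]], "dr": [[0,0,0],[0,0,0],[0,0,0],[0,0,0]]}}

```text
time_s: 13.9
eef_pos: [0.4723, -0.0265, 0.1372]
tool_rot: [-180.0, -0.0, 89.4]
force: [-0.6, -0.5, -5.4]
opening: 0.0109
finger_force: 58.8
```

>>> {"name": "arm_command", "arguments": {"claw": [255,255,255,255,255,255,255,255], "xyz": [[0,0,0.003],[0,0,0.003],[0,0,0.003],[0,0,0.003],[0,0,0.003],[0,0,0.003],[0,0,0.003],[0,0,0.002]], "dr": [[0,0,0],[0,0,0],[0,0,0],[0,0,0],[0,0,0],[0,0,0],[0,0,0],[0,0,0]]}}

```text
time_s: 14.57
eef_pos: [0.4723, -0.0265, 0.114]
tool_rot: [-180.0, -0.0, 89.4]
force: [-0.6, -0.3, -4.4]
opening: 0.0106
finger_force: 58.8
```

>>> {"name": "arm_command", "arguments": {"claw": [255,255,255,255,255,255], "xyz": [[0,0,0.0015],[0,0,0.0015],[0,0,0.001],[0,0,0.001],[0,0,0.0005],[0,0,0]], "dr": [[0,0,0],[0,0,0],[0,0,0],[0,0,0],[0,0,0],[0,0,0]]}}

```text
time_s: 15.07
eef_pos: [0.4724, -0.0265, 0.1089]
tool_rot: [-180.0, 0.0, 89.4]
force: [1.0, 0.0, -4.9]
opening: 0.0109
finger_force: 58.8
```

>>> {"name": "arm_command", "arguments": {"claw": [255,255,255,255], "xyz": [[0,0,0.0006],[0,0,0.0006],[0,0,0.0004],[0,0,0]], "dr": [[0,0,0],[0,0,0],[0,0,0],[0,0,0]]}}

```text
time_s: 15.4
eef_pos: [0.4724, -0.0266, 0.1079]
tool_rot: [180.0, 0.0, 89.4]
force: [-4.0, 0.5, 4.7]
opening: 0.0111
finger_force: 60.1
```

The block touched at TCP z 0.108, the expected seated height, and its weight is now taken by the floor. I'll release and withdraw.

>>> {"name": "arm_command", "arguments": {"claw": [200,150,120,120,120,120,120,120,120,120,120,120], "xyz": [[0,0,0],[0,0,0],[0,0,0],[0,0,0],[0,0,0],[0,0,-0.005],[0,0,-0.015],[0,0,-0.03],[0,0,-0.03],[0,0,-0.025],[0,0,-0.01],[0,0,0]], "dr": [[0,0,0],[0,0,0],[0,0,0],[0,0,0],[0,0,0],[0,0,0],[0,0,0],[0,0,0],[0,0,0],[0,0,0],[0,0,0],[0,0,0]]}}

```text
time_s: 16.4
eef_pos: [0.4732, -0.0267, 0.2245]
tool_rot: [179.8, 0.1, 89.4]
force: [0.0, 0.4, 0.3]
opening: 0.0448
finger_force: 0.0
```

```bash
python3 - <<'E'
from h import *
cal=env.calibration("wrist");im=env.snapshot("wrist")[:,:,::-1];cv2.imwrite("pics/w6.png",im)
g=cv2.cvtColor(np.ascontiguousarray(im),6)
# expected block-top far corners (z .09) and T-bar end (z .132) pixel columns/rows: project
K=np.array(cal["intrinsics"]);C=Rn.from_euler("xyz",cal["attitude"],degrees=True)
def proj(p):
    q=C.inv().apply(np.array(p)-cal["xyz"]);a,b=q[0]/-q[2],-q[1]/-q[2];f=1+cal["k1"]*(a*a+b*b)
    return (K[0,0]*a*f+K[0,2]).round(1),(K[1,1]*b*f+K[1,2]).round(1)
for z in(.09,.1): print(z,proj([.4733-.0375,.0232,z]),proj([.4733+.0375,.0232,z]))
u,v=map(int,proj([.455,.0232,.09]));print(u,v,g[v-14:v+10,u],g[v-14:v+10,u+30])
# lid: outer-face top edge vs stop tip: check right columns
s=env.read_state();print(s["eef_pos"],s["opening"],s["force"])
E
```

```text
0.09 (np.float64(278.5), np.float64(134.6)) (np.float64(361.0), np.float64(133.8))
0.1 (np.float64(277.0), np.float64(136.0)) (np.float64(362.5), np.float64(135.1))
299 134 [165 165 164 164 165 165 165 162 153 135 119 100  82  82 103 131 150 154
 154 155 154 155 154 151] [166 166 166 165 166 166 164 158 146 127 113 100  83  85 110 143 161 169
 170 166 160 159 159 158]
[ 0.47250428 -0.02652722  0.2225511 ] 0.04532766105166335 [ 0.16241578  0.15063845 -0.34931206]
```

```bash
python3 -c "
from workcell import env
print(env.finish_job())"
```

```text
the job is handed in; nothing more can be done
None
```

I handed the job in at about 16.5 s: the lid was left against its stop, pressed to roughly 5 N beyond the hinge's drag, and the twelve-hole block was released on the well floor at the expected height, though I took no picture of the lid after letting go of it.

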